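# Hang the spice shelf on its slotted stand and lock it

### The job

Pick up the small white spice shelf and hook both of its claws into the top pair of slots of the dark slotted stand. Then press it gently down, with no more force than it takes to click (about 20 N; 50 N would bend it), until it sits fully home on the sills with the orange spring catch snapped back out over it; let go and leave it hanging level, without disturbing the other things.

Things in the scene. Friction and masses are not known exactly. Their poses are not given: they have to be found in the camera images.
- stand: Dark steel stand fixed to the worktop: foot 120x170x8, two hollow uprights 26 wide at y +45 and -45, 170 high, face sheet 5 thick. Origin on the worktop below the middle of their front face (plane x = 0); x to the rear, y left, z up. Each upright has a top slot 10 wide, 28 high (z 130 to 158) and an unused one (z 70 to 98). Catch housing between the uprights, behind the face.
- slot_l (a point): middle of the sill (lower edge) of the left top slot, in the front face of the stand: stand x 0, y +45, z 130
- slot_r (a point): the same on the right top slot: stand x 0, y -45, z 130
- shelf: Loose white L-shaped spice shelf, about 0.26 kg, upright on the worktop. Origin: middle of its underside, in the plane of its back face; x to its rear, y left, z up. Tray x -85 to 0, y -70 to 70, rim 20 high; back plate 5 thick, z 0 to 96. Hung and locked, its origin is 50 above the stand's; to enter the slots 64 to 70 above, then in until the back face meets the uprights.
- claw_l (a point): Left steel claw: rearmost face, at the height of the underside of its neck (shelf x 12.5, y +45, z 80). The claw is 5 wide; neck z 80 to 88; at its end a hook (x 7.5 to 12.5) goes down to z 66 and passes behind the slot's sill.
- claw_r (a point): rearmost face of the right claw: shelf x 12.5, y -45, z 80
- catch (a joint): Orange spring catch between the uprights; m, 0 = sprung out to the front, up to 0.009 = pushed back. Flat below, 45 degree ramp above. From shelf height 58 down to 53 above the stand the strike pushes it back 4 to 7 mm (spring 10 N at rest, +0.5 N per mm); below 51.5 it snaps out over the strike and locks. Takes 15 to 25 N down on the shelf; its weight alone does not pass it.
- tab (a point): Shelf's grip tab with black pad, above its back plate: middle of the tab (shelf x -5, y 0, z 146). Tab x -10 to 0 (10 thick), y -20 to 20, z 96 to 162. Pinch it across its thickness from above, firmly (about 90 N, or it slips when pressed), fingertips at shelf z 125 or higher, to stay above the uprights when hung.
- strike (a point): Steel wedge on the shelf's rear that works the catch: middle of its flat top (shelf x 5, y 0, z 52); y -12 to 12, reaching 10 behind the back face at the top and sloping at 45 degrees back to the plate at z 42.
- catch_nose (a point): lower front edge of the catch's nose: stand x 3, y 0, z 103.5 when out (1.5 mm above the strike's top when the shelf is locked)
- jar_1: spice jar with red lid, 41x41x105, loose bystander, origin under its centre
- jar_2: spice jar with red lid, 41x41x105, loose bystander, origin under its centre
- salt: glass salt shaker with grey top, 44x44x90, loose bystander, origin under its centre
- mill: dark wooden pepper mill, 58x58x170, loose bystander, origin under its centre

How it is judged:
By the outcome, as a careful person would: the job done as asked, in the order asked, and still so for the second after the job is handed in, with the robot touching nothing.
It also fails if it takes over 48 s, if anything falls off the work surface, if the arm or the gripper's body presses on something with over 40 N, if the wrist force passes 120 N, or if a joint passes its speed limit or range.

### The arm

A 6-joint arm with a two-finger parallel gripper is mounted at the origin on a cart in front of the work surface, level with it; the furniture and walls round the work are solid. World frame = base frame: x ahead of the robot, y to its left, z up, the work surface at z = 0. Lengths are in m, angles in degrees, forces in N, time in s.
With the tool pointing down it reaches from about 0.25 to 0.725 m from the base axis. Payload 9.7 kg.
Tool frame: the origin (TCP) lies at the very end of the fingers, on their centre line; the grasp point (between the pads) lies 19 mm behind it; z points along the fingers, y is the line along which they close (so a half turn about z gives the same grasp; the last joint's range is limited). The gripper opens to 85 mm and grips with 20 to 120 N. Pads are 22 mm wide; open, the fingers measure 114 mm over their backs; the gripper's body (76 mm by 85 mm) begins 54 mm behind the grasp point. The pads swing forward as they close: fully open they stand 13 mm farther back than shut.
Start: joints at [-63.598, 4.979, 10.078, 95.1, 0, 90], TCP at [0.245, -0.493, 0.231] pointing down, gripper open.
Joint ranges: [-179.16, 179.16], [-48.56, 103.87], [-65.8, 70.77], [-126.05, 130.52], [-82.76, 87.17], [-180, 180]. Speed limits (degrees/s): [127.2, 127.2, 147.25, 180, 180, 180].

### API

Orientations are given as [roll, pitch, yaw] about the fixed x, y, z axes, in that order (R = Rz(yaw) Ry(pitch) Rx(roll)).
In Python, from workcell import bot gives the robot as it stands.
- The arm moves only by the tool arm_command, never from a script. Its argument "series" is a list of rows, each a list of 4 numbers: the shift along the tool's x, y, z in m, then the turn about the tool's z in rad. A call has exactly 5 rows; each row is the pose to reach, as a shift and turn from the pose commanded when the call began, along the tool's axes at that moment; what a row does not reach only later rows make up. A row lasts 1/10 s, in which the tool goes at most 50 mm and 8.59 degrees, less where a joint would pass 70% of its speed; a pose out of reach is approached as far as the arm can. A call with a gripper value outside its range is refused whole. "hand" is the finger opening in m, from 0 to 0.0854, set as the call begins (left out, the last holds). The fingers move at their own pace and stop on an object; "grip_force" is the grip in N (left out, the last holds). Time passes only in rows, so rows that repeat a pose let the fingers close, or fill a call up. It gives the time, the measured TCP pose, the force, the opening and the grip force at its end, in the units of the state.
- bot.get_obs(): the state, without advancing time (a new reading comes with each control period).
- bot.camera(name): name is "scene" or "top" or "wrist"; returns a dict with "color" (420x560x3 uint8, blue, green, red), "camera_matrix" (3x3 intrinsics, pixels), "xyz" and "orientation" of the camera in the world; the wrist camera has in their place "T_tool_cam" (4x4, takes a point from camera to tool coordinates, whose origin is the TCP and whose axes are the flange's). Camera axes: x right, y up, looking along -z (the intrinsics and any distortion apply to the point x, -y, -z); pixel columns grow to the right and rows downward; lengths in m; the calibration is good to about 2 mm. A picture is of the moment at which its call begins: read the wrist's pose just before it. There is no depth.
- bot.job_done(): hands the job in; it is judged then, once.
Trained networks look in the newest picture that a camera, given by its name, has taken for a name from the list of things; names that differ only in an ending like _2 or _b are one class to them, and where a whole thing is asked for, a point or a joint stands for the part that bears it (a point fixed in the world has none). Each returns a list of dicts, best first, with "confidence" (0 to 1); they miss things now and then, are a little off and sometimes report something else, mostly with a low value. They report only what shows in the picture. A call takes as long as a camera call.
- bot.find_in(camera, target): "location" ([column, row] in pixels, amid what is visible of it).
- bot.mark_of(camera, target): "location" ([column, row] in pixels: a listed point, or the origin of a listed thing).
The state is a dict: "time": time; "q": joint angles; "qd": joint speeds; "joint_efforts": joint torques, N m; "ee_pos": TCP position; "tcp_rot": TCP orientation; "wrist_force": force on the tool from outside, world axes, zero at the start; "torque": the same for the moment, N m; "opening": finger opening in m; "grasp_force": force on a finger pad.
Only numpy, scipy, OpenCV 4.12 (cv2) and the standard library are available. Lean on these libraries where they do the work, as an engineer would, in place of code of your own. Each camera call takes 0.05 s, during which the arm holds its last target. There are 200 camera calls.

## Working session

There is one attempt and no reset: what is moved stays moved. The work goes in short steps, Python scripts to look and compute and a tool call to move; the robot and the scene stay as the last step left them, time stands still between calls to the robot, and variables do not carry over. Pictures are saved under pics/ and viewed, at most 10 in all, crops included, and the job is handed in when it is done.

Besides the shell and the picture viewer there is one more tool, called after "Call:" as name(argument=value, ...), one argument or row to a line, values as JSON. arm_command: Moves the arm, as the interface text tells. Its arguments: {"type":"object","properties":{"series":{"type":"array"},"hand":{"type":"number"},"grip_force":{"type":"number"}},"required":["series"]}

```bash
mkdir -p pics; ls; cat > h.py <<'E'
import numpy as np, cv2
from scipy.spatial.transform import Rotation as R
from workcell import bot
def cam(n,save=None):
    o=bot.get_obs(); c=bot.camera(n)
    if save: cv2.imwrite('pics/'+save,c['color'])
    K=np.array(c['camera_matrix']); 
    if n=='wrist':
        T=np.eye(4);T[:3,:3]=R.from_euler('xyz',o['tcp_rot'],degrees=True).as_matrix();T[:3,3]=o['ee_pos']
        T=T@np.array(c['T_tool_cam'])
    else:
        T=np.eye(4);q=np.array(c['orientation']);T[:3,3]=c['xyz']
        T[:3,:3]=q if q.shape==(3,3) else R.from_euler('xyz',q,degrees=True).as_matrix()
    return K,T,c
def ray(K,T,p):
    d=np.linalg.inv(K)@[p[0],p[1],1]; d=T[:3,:3]@[d[0],-d[1],-d[2]]
    return T[:3,3],d/np.linalg.norm(d)
def atz(K,T,p,z):
    o,d=ray(K,T,p); return o+d*(z-o[2])/d[2]
def tri(rs):
    A=sum(np.eye(3)-np.outer(d,d) for o,d in rs); b=sum((np.eye(3)-np.outer(d,d))@o for o,d in rs)
    x=np.linalg.solve(A,b); return x,[np.linalg.norm(np.cross(x-o,d)) for o,d in rs]
def proj(K,T,X):
    p=np.linalg.inv(T)@np.append(X,1); u=K@[p[0],-p[1],-p[2]]; return u[:2]/u[2]
E
python3 - <<'E'
from h import *
np.set_printoptions(precision=4,suppress=True)
c0=bot.camera('scene'); print({k:v for k,v in c0.items() if k!='color'})
print(bot.get_obs())
C={n:cam(n,n+'0.png') for n in('scene','top')}
for t in ['stand','shelf','slot_l','slot_r','claw_l','claw_r','tab','strike','catch_nose','jar_1','salt','mill']:
    print(t)
    for n in C: print('  ',n,[(np.round(r['location'],1),round(r['confidence'],2)) for r in bot.mark_of(n,t)[:3]])
    try:
        x,e=tri([ray(*C[n][:2],bot.mark_of(n,t)[0]['location']) for n in C]); print('   ',x,np.round(e,4))
    except Exception as ex: print(ex)
E
```

```text
pics
{'camera_matrix': array([[404.8216,   0.    , 279.8041],
       [  0.    , 404.8216, 211.7051],
       [  0.    ,   0.    ,   1.    ]]), 'xyz': array([ 0.3779, -0.4663,  0.8734]), 'orientation': array([ 34.2955,   0.6999, -22.4219])}
{'time': 0.05, 'q': array([-63.5992,   5.0104,  10.0352,  95.0987,   0.0011,  89.9998]), 'qd': array([ 0.0107, -0.1395,  0.0377,  0.0166,  0.02  ,  0.0105]), 'joint_efforts': array([  0.    , -52.2086,  46.6118,   0.0168,   0.0001,   0.    ]), 'ee_pos': array([ 0.2445, -0.4924,  0.2306]), 'tcp_rot': array([-179.9261,   -0.0011,   26.401 ]), 'wrist_force': array([ 0.0283, -0.1752, -0.611 ]), 'torque': array([-0.0113,  0.014 , -0.0162]), 'grasp_force': 0.0, 'opening': 0.08539784135182205}
stand
   scene [(array([286.5, 238.6]), 0.68)]
   top [(array([295.3, 214.7]), 0.72)]
    [ 0.5741 -0.0051  0.0219] [0.0006 0.0006]
shelf
   scene [(array([220.7, 188.6]), 0.74)]
   top [(array([218.5, 243.5]), 0.89)]
    [0.4794 0.2211 0.0014] [0.0035 0.0035]
slot_l
   scene [(array([292.7, 227.4]), 0.87), (array([277.7, 195.4]), 0.62)]
   top [(array([278.7, 206.5]
[... 837 characters left out ...]
e [(array([220.9, 175.7]), 0.6), (array([279.7, 353.9]), 0.21)]
   top []
list index out of range
catch_nose
   scene []
   top [(array([289. , 207.8]), 0.39)]
list index out of range
jar_1
   scene [(array([302.7, 178.9]), 0.84), (array([280.1, 194.7]), 0.71), (array([267.5, 178.6]), 0.65)]
   top [(array([230.8, 201.4]), 0.66), (array([241.3, 180.7]), 0.56)]
    [ 0.6627  0.1878 -0.029 ] [0.0417 0.0417]
salt
   scene [(array([314.8, 342.7]), 0.89)]
   top [(array([377.2, 233. ]), 0.8)]
    [ 0.5327 -0.2535 -0.002 ] [0.0026 0.0026]
mill
   scene [(array([277.7, 353.4]), 0.81)]
   top [(array([277.5, 205.6]), 0.62), (array([376.4, 256.3]), 0.61)]
    [ 0.6223 -0.0166 -0.5925] [0.1377 0.1377]
```

View pics/scene0.png

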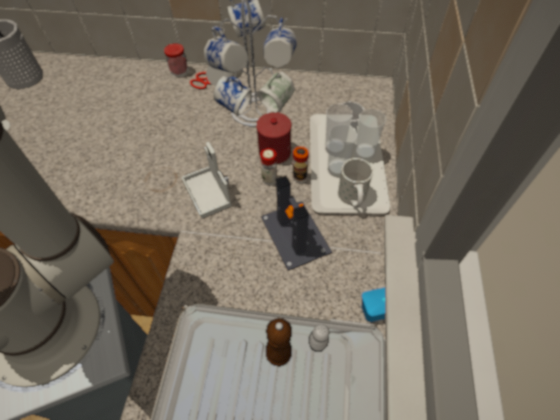

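View pics/top0.png

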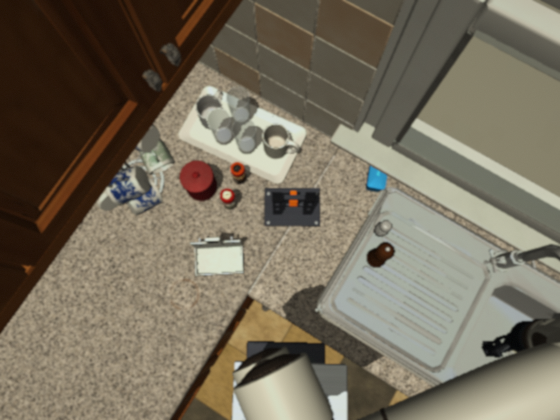

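```bash
python3 - <<'E'
from h import *
np.set_printoptions(precision=4,suppress=True)
C={n:cam(n) for n in('scene','top')}
for n in C: print(n,C[n][1][:3,3],C[n][0][0])
Z={'shelf':0,'stand':0,'slot_l':.13,'claw_l':.08,'tab':.146,'jar_1':0,'salt':0,'mill':0}
for t,z in Z.items():
  for n in C:
    for r in bot.mark_of(n,t)[:4]: print(t,n,np.round(r['location']),round(r['confidence'],2),atz(*C[n][:2],r['location'],z))
E
```

```text
scene [ 0.3779 -0.4663  0.8734] [404.8216   0.     279.8041]
top [0.2701 0.0385 1.4223] [480.2747   0.     278.9528]
shelf scene [222. 188.] 0.58 [0.4812 0.2235 0.    ]
shelf scene [319. 344.] 0.22 [ 0.5419 -0.2597  0.    ]
shelf top [217. 244.] 0.9 [0.4813 0.2247 0.    ]
stand scene [216. 156.] 0.6 [ 0.4985  0.3401 -0.    ]
stand scene [284. 237.] 0.58 [0.5745 0.0137 0.    ]
stand scene [269. 181.] 0.4 [0.607  0.1947 0.    ]
stand top [295. 216.] 0.97 [ 0.5729 -0.0041  0.    ]
slot_l scene [280. 193.] 0.77 [0.5828 0.0533 0.13  ]
slot_l scene [295. 226.] 0.69 [ 0.5801 -0.0407  0.13  ]
slot_l scene [279. 354.] 0.33 [ 0.4437 -0.279   0.13  ]
slot_l top [308. 205.] 0.94 [ 0.578  -0.0349  0.13  ]
slot_l top [276. 208.] 0.57 [0.566  0.0505 0.13  ]
slot_l top [380. 230.] 0.29 [ 0.5137 -0.235   0.13  ]
claw_l scene [215. 157.] 0.63 [0.4853 0.2656 0.08  ]
claw_l scene [229. 178.] 0.56 [0.4966 0.1822 0.08  ]
claw_l top [232. 235.] 0.82 [0.4955 0.1733 0.08  ]
claw_l top [201. 235.] 0.55 [0.4942 0.263  0.08  ]
tab scene [210. 151.] 0.66 [0.4705 0.2273 0.146 ]
tab top [209. 240.] 0.75 [0.47   0.2277 0.146 ]
jar_1 scene [297. 180.] 0.94 [0.6794 0.1694 0.    ]
jar_1 scene [269. 178.] 0.56 [0.6108 0.2031 0.    ]
jar_1 top [242. 181.] 0.55 [0.6793 0.1594 0.    ]
jar_1 top [308. 204.] 0.2 [ 0.6122 -0.0443  0.    ]
salt scene [320. 344.] 0.59 [ 0.543  -0.2602  0.    ]
salt top [377. 233.] 0.63 [ 0.5303 -0.2531  0.    ]
salt top [228. 204.] 0.48 [0.6065 0.1995 0.    ]
salt top [375. 255.] 0.48 [ 0.4619 -0.246   0.    ]
mill scene [278. 355.] 0.96 [ 0.4533 -0.2474  0.    ]
mill top [375. 256.] 0.69 [ 0.4613 -0.2451  0.    ]
```

The scene view shows the white shelf at (210,190) with its tab at (211,150), and the dark stand with the orange catch at (292,212). Jars are behind at (269,165) and (300,163); the mill is at (278,340) and the salt at (319,335). The top view agrees: the shelf faces almost the same way as the stand (x ahead), and the yaw of both is about 3°. I'm setting off to a point above the shelf.

Call:
arm_command(
  series=[
    [0.03,-0.03,-0.065,-0.15],
    [0.065,-0.065,-0.065,-0.3],
    [0.1,-0.1,-0.065,-0.45],
    [0.135,-0.135,-0.065,-0.6],
    [0.17,-0.17,-0.065,-0.75],
  ],
  hand=0.0854,
)

```text
time: 3.9
ee_pos: [0.3162, -0.2785, 0.2966]
tcp_rot: [179.9, 0.0, 69.7]
wrist_force: [0.9, -0.0, 0.6]
opening: 0.0856
grasp_force: 0.0
```

```bash
cat >> h.py <<'E'
def go(X,yaw):
    o=bot.get_obs(); M=R.from_euler('xyz',o['tcp_rot'],degrees=True).as_matrix()
    y=o['tcp_rot'][2]
    print('t',o['time'],'pos',o['ee_pos'],'rot',o['tcp_rot'],'F',o['wrist_force'],'open',o['opening'],o['grasp_force'],'q',o['q'])
    print('shift',M.T@(np.array(X)-o['ee_pos']),'turn',-np.radians((yaw-y+180)%360-180))
E
python3 -c "
from h import *
np.set_printoptions(precision=4,suppress=True)
go([.44,.225,.32],92)"
```

```text
t 3.9 pos [ 0.3162 -0.2785  0.2966] rot [179.9374   0.0181  69.6817] F [ 0.8872 -0.0031  0.6459] open 0.0856187807174716 0.0 q [-41.3778 -10.4492   2.6525 103.0368   0.0056  68.9406]
shift [ 0.5152 -0.0588 -0.0236] turn -0.38952853811325683
```

Call:
arm_command(
  series=[
    [0.045,-0.005,-0.005,-0.08],
    [0.09,-0.01,-0.01,-0.16],
    [0.135,-0.016,-0.015,-0.24],
    [0.18,-0.021,-0.02,-0.32],
    [0.225,-0.026,-0.024,-0.39],
  ],
)

```text
time: 4.4
ee_pos: [0.3709, -0.0587, 0.3207]
tcp_rot: [179.9, 0.0, 91.9]
wrist_force: [0.2, -0.1, -0.0]
opening: 0.0856
grasp_force: 0.0
```

```bash
python3 -c "
from h import *
np.set_printoptions(precision=4,suppress=True)
go([.43,.225,.32],92)"
```

```text
t 4.4 pos [ 0.3709 -0.0587  0.3207] rot [179.9336   0.0143  91.8895] F [ 0.1886 -0.1007 -0.0049] open 0.08555632504110047 0.0 q [ -8.9844 -15.3278   1.5169 106.7768  -0.0015  79.1262]
shift [0.2816 0.0684 0.0008] turn -0.0019294527785957273
```

```bash
python3 - <<'E'
from h import *
np.set_printoptions(precision=4,suppress=True)
K,T,c=cam('wrist','w1.png'); print(np.array(c['T_tool_cam']))
for t,z in {'slot_l':.13,'stand':0,'catch_nose':.1035,'tab':.146}.items():
    for r in bot.mark_of('wrist',t)[:3]: print(t,np.round(r['location']),round(r['confidence'],2),atz(K,T,r['location'],z))
E
```

```text
[[ 0.0003  0.9656  0.2602  0.0672]
 [ 1.     -0.0003  0.0001  0.0009]
 [ 0.0002  0.2602 -0.9656 -0.1427]
 [ 0.      0.      0.      1.    ]]
slot_l [486.  80.] 0.94 [0.5743 0.0561 0.13  ]
slot_l [475. 170.] 0.85 [ 0.581  -0.0321  0.13  ]
stand [422. 132.] 0.59 [0.5789 0.004  0.    ]
catch_nose [471. 132.] 0.55 [0.5855 0.0063 0.1035]
```

Call:
arm_command(
  series=[
    [0.04,0.01,0,0],
    [0.08,0.02,0,0],
    [0.12,0.03,0,0],
    [0.16,0.039,0,0],
    [0.2,0.048,0,0],
  ],
)

```text
time: 5.15
ee_pos: [0.4136, 0.1408, 0.3201]
tcp_rot: [180.0, 0.0, 91.5]
wrist_force: [0.8, 0.2, -0.1]
opening: 0.0857
grasp_force: 0.0
```

View pics/w1.png

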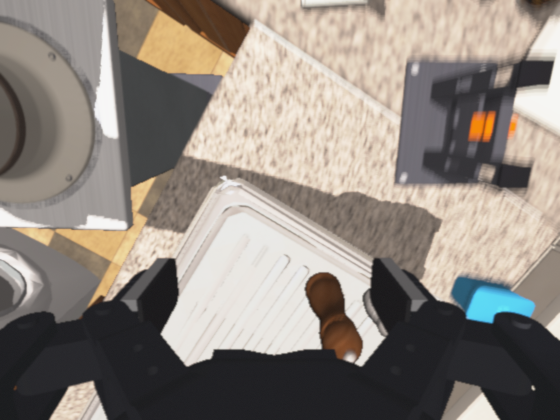

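The wrist view shows the stand at the upper right, with its two uprights near (490,80) and (480,170) and the orange catch at (482,127). The slots triangulate to the given spacing of about 88 mm, yaw about 4°.

Call:
arm_command(
  series=[
    [0.03,0.01,0,0],
    [0.06,0.02,0,0],
    [0.09,0.03,0,0],
    [0.09,0.03,0,0],
    [0.09,0.03,0,0],
  ],
)

```text
time: 5.65
ee_pos: [0.441, 0.2306, 0.3196]
tcp_rot: [-179.9, 0.1, 91.6]
wrist_force: [0.4, -0.5, 0.7]
opening: 0.0851
grasp_force: 0.0
```

```bash
python3 - <<'E'
from h import *
np.set_printoptions(precision=4,suppress=True)
K,T,c=cam('wrist','w2.png')
for t,z in {'claw_l':.08,'shelf':0,'tab':.146}.items():
    for r in bot.mark_of('wrist',t)[:3]: print(t,np.round(r['location']),round(r['confidence'],2),atz(K,T,r['location'],z))
# corners known: project model with guess for tray front corners to check
for g in [(.481,.225,2),(.481,.225,5)]:
    c_,s=np.cos(np.radians(g[2])),np.sin(np.radians(g[2]))
    print(g,[np.round(proj(K,T,np.array([g[0]+c_*x-s*y,g[1]+s*x+c_*y,z]))).tolist() for x,y,z in[(-85,70,20),(-85,-70,20),(0,70,96),(0,-70,96),(0,20,162),(0,-20,162)] for x,y,z in[(x/1e3,y/1e3,z/1e3)]])
E
```

```text
claw_l [316. 225.] 0.6 [0.4964 0.1765 0.08  ]
shelf [297. 177.] 0.56 [0.4756 0.2225 0.    ]
tab [304. 198.] 0.69 [0.4723 0.2257 0.146 ]
(0.481, 0.225, 2) [[239.0, 126.0], [243.0, 226.0], [309.0, 127.0], [306.0, 245.0], [315.0, 182.0], [314.0, 222.0]]
(0.481, 0.225, 5) [[237.0, 130.0], [245.0, 229.0], [306.0, 127.0], [309.0, 245.0], [314.0, 182.0], [315.0, 222.0]]
```

View pics/w2.png

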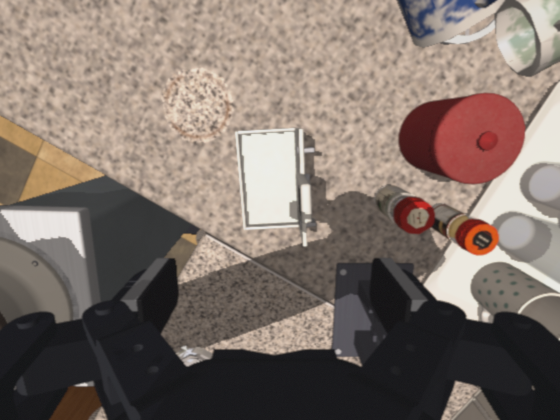

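The shelf sits at (237–305, 127–245): front tray corners (237,131) and (246,229), tab at about (306,200). That matches the model at yaw ≈ 5°, tab centre ≈ (0.473, 0.2255). Now descending to grasp.

Call:
arm_command(
  series=[
    [-0.006,0.032,0.03,-0.05],
    [-0.006,0.032,0.07,-0.05],
    [-0.006,0.032,0.11,-0.05],
    [-0.006,0.032,0.15,-0.05],
    [-0.006,0.032,0.191,-0.05],
  ],
)

```text
time: 6.35
ee_pos: [0.4725, 0.2258, 0.1282]
tcp_rot: [179.9, -0.0, 94.5]
wrist_force: [0.5, 0.9, 0.0]
opening: 0.0852
grasp_force: 0.0
```

Call:
arm_command(
  series=[
    [0,0,0,0],
    [0,0,0,0],
    [0,0,0,0],
    [0,0,0,0],
    [0,0,0,0],
  ],
  hand=0.03,
  grip_force=20,
)

```text
time: 6.85
ee_pos: [0.4732, 0.2271, 0.1309]
tcp_rot: [179.9, -0.1, 94.6]
wrist_force: [0.4, 1.0, -0.1]
opening: 0.0302
grasp_force: 0.0
```

```bash
python3 - <<'E'
from h import *
np.set_printoptions(precision=4,suppress=True)
go([.473,.2255,.128],94.5)
K,T,c=cam('wrist','w3.png')
for t,z in {'claw_l':.08,'shelf':0,'tab':.146}.items():
    for r in bot.mark_of('wrist',t)[:3]: print(t,np.round(r['location']),round(r['confidence'],2),atz(K,T,r['location'],z))
E
```

```text
t 6.85 pos [0.4732 0.2271 0.1309] rot [179.8594  -0.0541  94.582 ] F [ 0.3726  0.9984 -0.0805] open 0.030220757884109488 0.0 q [ 25.6351   0.5547  -5.6131  83.6817  -0.0001 111.0532]
shift [-0.0016 -0.0003  0.0029] turn 0.0014316855409796905
claw_l [298. 168.] 0.86 [0.4858 0.2695 0.08  ]
claw_l [276. 209.] 0.6 [0.4744 0.2425 0.08  ]
claw_l [297. 302.] 0.58 [0.4942 0.1784 0.08  ]
shelf [274. 208.] 0.73 [0.4754 0.2222 0.    ]
tab [268. 288.] 0.73 [0.4717 0.2239 0.146 ]
```

View pics/w3.png

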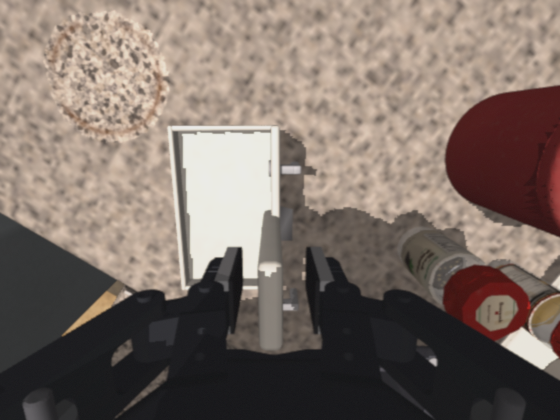

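The tab sits between the fingers (columns 259–282, jaws 235–315) and the left claw is at (298,168). Grip it firmly, then lift.

Call:
arm_command(
  series=[
    [0,0,0,-0.01],
    [0,0,0,-0.01],
    [0,0,0,-0.01],
    [0,0,0,-0.01],
    [0,0,0,-0.01],
  ],
  hand=0.0,
  grip_force=95,
)

```text
time: 7.55
ee_pos: [0.4725, 0.2268, 0.1294]
tcp_rot: [180.0, -0.0, 95.2]
wrist_force: [-0.4, 1.0, 3.0]
opening: 0.0087
grasp_force: 93.4
```

Call:
arm_command(
  series=[
    [0,0,0,0],
    [0,0,-0.005,0],
    [0,0,-0.03,0],
    [0,0,-0.07,0],
    [0,0,-0.11,0],
  ],
)

```text
time: 8.05
ee_pos: [0.4718, 0.2264, 0.2396]
tcp_rot: [-179.9, 0.1, 95.1]
wrist_force: [0.9, -0.0, -2.8]
opening: 0.0088
grasp_force: 93.0
```

```bash
python3 - <<'E'
from h import *
np.set_printoptions(precision=4,suppress=True)
go([.473,.2255,.238],94.5)
K,T,c=cam('wrist','w4.png')
o=bot.get_obs()
M=R.from_euler('xyz',o['tcp_rot'],degrees=True).as_matrix()
for t,z in {'claw_l':.08,'tab':.146,'strike':.052}.items():
    for r in bot.mark_of('wrist',t)[:3]:
        P=atz(K,T,r['location'],o['ee_pos'][2]-.1286+z); print(t,np.round(r['location']),round(r['confidence'],2),P, M.T@(P-o['ee_pos']))
E
```

```text
t 8.05 pos [0.4718 0.2264 0.2396] rot [-179.8741    0.051    95.1496] F [ 0.8549 -0.0304 -2.7836] open 0.0088435339629526 92.9744017124176 q [ 25.6336   1.6271   7.5021  96.0107  -0.0037 110.4841]
shift [-0.001   0.0011  0.0016] turn 0.011337067244752993
claw_l [302. 167.] 0.85 [0.4849 0.2704 0.1983] [0.0421 0.0154 0.0488]
tab [276. 290.] 0.93 [0.4736 0.228  0.2643] [ 0.001   0.0007 -0.0174]
strike [287. 223.] 0.6 [0.482  0.2276 0.1703] [-0.0003  0.0085  0.0767]
```

View pics/w4.png

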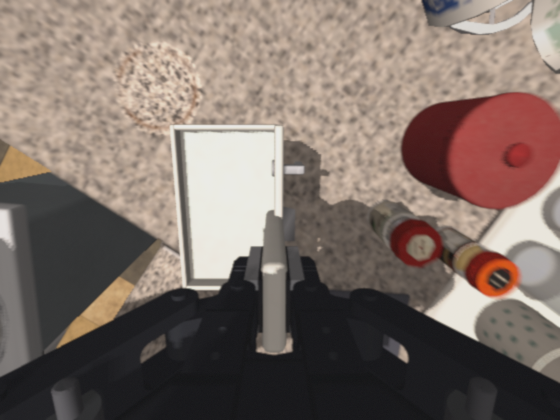

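The shelf is held and aligned, with its left claw at (302,168). Next I carry it to the front of the stand.

Call:
arm_command(
  series=[
    [-0.03,0,0,0.015],
    [-0.07,0.0,0,0.015],
    [-0.115,0.0,0,0.015],
    [-0.16,0.0,0.005,0.015],
    [-0.2,0.0,0.01,0.015],
  ],
)

```text
time: 8.75
ee_pos: [0.4896, 0.0256, 0.2271]
tcp_rot: [-179.8, 0.0, 94.3]
wrist_force: [1.1, 0.3, -2.0]
opening: 0.0086
grasp_force: 93.0
```

Call:
arm_command(
  series=[
    [-0.022,0.006,0.003,0],
    [-0.026,0.02,0.008,0],
    [-0.027,0.034,0.015,0],
    [-0.027,0.034,0.015,0],
    [-0.027,0.034,0.015,0],
  ],
)

```text
time: 9.25
ee_pos: [0.5254, 0.0032, 0.2126]
tcp_rot: [-179.8, -0.0, 94.3]
wrist_force: [-0.6, -0.2, -2.2]
opening: 0.0085
grasp_force: 93.2
```

```bash
python3 - <<'E'
from h import *
np.set_printoptions(precision=4,suppress=True)
go([.5265,.003,.215],94.3)
K,T,c=cam('wrist','w5.png')
o=bot.get_obs()
M=R.from_euler('xyz',o['tcp_rot'],degrees=True).as_matrix()
h=o['ee_pos'][2]-.1286
for t,z in {'claw_l':.08+h,'tab':.146+h,'strike':.052+h,'slot_l':.13,'catch_nose':.1035,'stand':0}.items():
    for r in bot.mark_of('wrist',t)[:3]:
        P=atz(K,T,r['location'],z); print(t,np.round(r['location']),round(r['confidence'],2),P, M.T@(P-o['ee_pos']))
i=cv2.imread('pics/w5.png'); cv2.imwrite('pics/w5c.png',cv2.resize(i[60:360,180:480],None,fx=2,fy=2,interpolation=cv2.INTER_CUBIC))
E
```

```text
t 9.25 pos [0.5254 0.0032 0.2126] rot [-179.8121   -0.0133   94.2987] F [-0.6017 -0.2275 -2.2168] open 0.008485628972179266 93.16756010055542 q [ 0.3484  1.4306  4.2901 93.0479  0.0003 86.0496]
shift [-0.0003  0.0011 -0.0024] turn -2.2061425407238154e-05
claw_l [302. 168.] 0.95 [0.5399 0.0456 0.1647] [0.0411 0.0176 0.0486]
tab [274. 288.] 0.56 [0.5267 0.0021 0.2307] [-0.0013  0.0011 -0.0174]
strike [286. 226.] 0.86 [0.5355 0.0003 0.1367] [-0.0038  0.0099  0.0766]
strike [276. 208.] 0.61 [0.5267 0.0131 0.1367] [0.0097 0.0021 0.0766]
slot_l [338. 273.] 0.86 [ 0.579  -0.0371  0.13  ] [-0.0444  0.0505  0.0832]
slot_l [353. 151.] 0.72 [0.5773 0.0555 0.13  ] [0.0481 0.0558 0.0832]
catch_nose [345. 209.] 0.68 [0.5836 0.0078 0.1035] [0.0001 0.0585 0.1097]
stand [321. 184.] 0.67 [0.5788 0.008  0.    ] [0.0006 0.054  0.2132]
```

View pics/w5c.png

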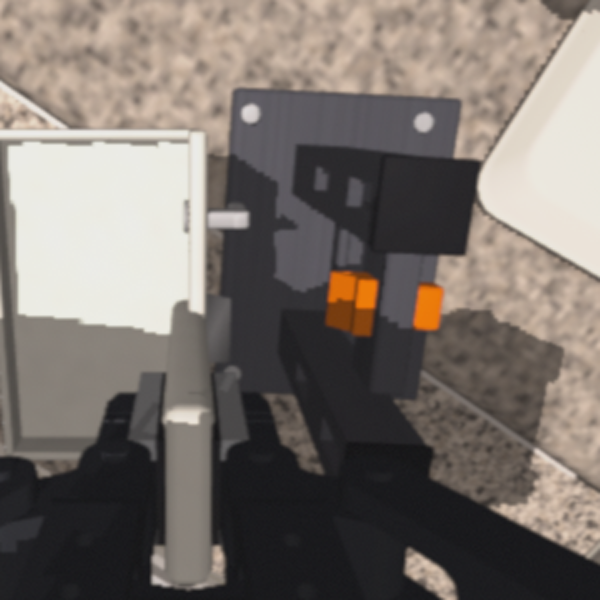

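The crop shows the left claw tip at (248,219), the left upright's top front edge at (384,154)–(373,250), the foot corners, and the catch clear and out. I'll fit both poses from these corners.

```bash
cat > fit.py <<'E'
from h import *
from scipy.optimize import least_squares
np.set_printoptions(precision=4,suppress=True)
def tf(p,P,z0=0):
    a=p[2]; return np.array([p[0]+np.cos(a)*P[0]-np.sin(a)*P[1],p[1]+np.sin(a)*P[0]+np.cos(a)*P[1],P[2]+z0])
def run(K,T,stand,shelf,h,p0,s0):
    f=lambda p:np.concatenate([proj(K,T,tf(p,np.array([P[0]+(p[3] if P[3] else 0),P[1],P[2]])/1e0))-px for P,px in stand])
    S=least_squares(f,[*p0,-.03],loss='soft_l1'); print('stand',S.x[:2],np.degrees(S.x[2]),'a',S.x[3],'res',np.round(S.fun,1))
    g=lambda p:np.concatenate([proj(K,T,tf(p,np.array(P),h))-px for P,px in shelf])
    Q=least_squares(g,s0,loss='soft_l1'); print('shelf',Q.x[:2],np.degrees(Q.x[2]),'res',np.round(Q.fun,1))
    return S.x,Q.x
E
cat > f5.py <<'E'
from fit import *
o=bot.get_obs(); K,T,c=cam('wrist')
c2=lambda u,v:np.array([u/2+180-.25,v/2+60-.25])
st=[((0,.058,.17,0),c2(384,154)),((0,.032,.17,0),c2(373,250)),
 ((0,.085,.008,1),c2(236,88)),((.12,.085,.008,1),c2(460,100)),((.12,-.085,.008,1),c2(418,398)),((0,-.085,.008,1),c2(222,390)),
 ]
sh=[((0,.07,.096),c2(205,132)),((.0125,.0475,.088),c2(248,212)),((.0125,.0425,.088),c2(248,227)),((-.005,.07,.096),c2(191,132))]
S,Q=run(K,T,st,sh,o['ee_pos'][2]-.1286,[.577,.008,.075],[.53,.003,.075])
a=S[2]; d=Q[:2]-S[:2]; print('shelf in stand', np.cos(a)*d[0]+np.sin(a)*d[1], -np.sin(a)*d[0]+np.cos(a)*d[1], 'h',o['ee_pos'][2]-.1286)
a=Q[2]; d=Q[:2]-o['ee_pos'][:2]; print('origin rel tcp in shelf axes',np.cos(a)*d[0]+np.sin(a)*d[1], -np.sin(a)*d[0]+np.cos(a)*d[1])
E
python3 f5.py
```

```text
stand [0.5802 0.0081] 1.7766051205566342 a -0.03307176865059101 res [-0.   1.9  0.  -1.1 -0.8 -0.6  2.5 -1.1  0.8  1.  -3.   0.8]
shelf [ 0.5325 -0.0001] 4.6213690024936485 res [ 0.4 -0.4  0.4  0.1  0.2  1.3 -2.  -0.4]
shelf in stand -0.047976480453136905 -0.006736687753812537 h 0.08592239415186498
origin rel tcp in shelf axes 0.006055665183109842 -0.003982384382522621
```

Call:
arm_command(
  series=[
    [0.007,0,0.004,0.02],
    [0.007,0.006,0.008,0.05],
    [0.007,0.012,0.013,0.05],
    [0.007,0.018,0.018,0.05],
    [0.007,0.023,0.018,0.05],
  ],
)

```text
time: 10.15
ee_pos: [0.5489, 0.0118, 0.1952]
tcp_rot: [-179.9, 0.0, 91.5]
wrist_force: [-1.4, -0.8, -2.2]
opening: 0.0086
grasp_force: 93.1
```

Call:
arm_command(
  series=[
    [0,0,0,0],
    [0,0,0,0],
    [0,0,0,0],
    [0,0,0,0],
    [0,0,0,0],
  ],
)

```text
time: 10.65
ee_pos: [0.5487, 0.0118, 0.1964]
tcp_rot: [180.0, 0.0, 91.4]
wrist_force: [0.9, -0.1, -2.7]
opening: 0.0084
grasp_force: 93.2
```

```bash
python3 - <<'E'
from h import *
np.set_printoptions(precision=4,suppress=True)
go([.5486,.0116,.1956],91.4)
K,T,c=cam('wrist','w6.png')
o=bot.get_obs()
M=R.from_euler('xyz',o['tcp_rot'],degrees=True).as_matrix()
h=.067
for t,z in {'claw_l':.08+h,'strike':.052+h,'slot_l':.13,'catch_nose':.1035,'stand':0}.items():
    for r in bot.mark_of('wrist',t)[:2]:
        P=atz(K,T,r['location'],z); print(t,np.round(r['location']),round(r['confidence'],2),P, M.T@(P-o['ee_pos']))
i=cv2.imread('pics/w6.png'); i=cv2.convertScaleAbs(i[90:315,240:440],alpha=1.6,beta=15); cv2.imwrite('pics/w6c.png',cv2.resize(i,None,fx=2.6667,fy=2.6667,interpolation=cv2.INTER_CUBIC))
E
```

```text
t 10.65 pos [0.5487 0.0118 0.1964] rot [179.9848   0.002   91.4328] F [ 0.8547 -0.0637 -2.7039] open 0.008384836341023834 93.20756077766418 q [ 1.2364  4.1936  5.3664 91.1576 -0.0019 89.8037]
shift [-0.0002 -0.0001  0.0008] turn 0.0005718633530622948
claw_l [304. 169.] 0.63 [0.5666 0.0529 0.147 ] [0.0406 0.019  0.0493]
claw_l [288. 224.] 0.61 [0.5583 0.018  0.147 ] [0.0059 0.0098 0.0493]
strike [285. 219.] 0.61 [0.5579 0.0127 0.119 ] [0.0006 0.0092 0.0773]
slot_l [317. 163.] 0.89 [0.5763 0.0547 0.13  ] [0.0421 0.0287 0.0663]
slot_l [310. 289.] 0.69 [ 0.5772 -0.0362  0.13  ] [-0.0487  0.0274  0.0663]
catch_nose [317. 221.] 0.82 [0.5829 0.0074 0.1035] [-0.0053  0.0341  0.0928]
stand [299. 192.] 0.92 [0.5768 0.008  0.    ] [-0.0046  0.028   0.1963]
```

View pics/w6c.png

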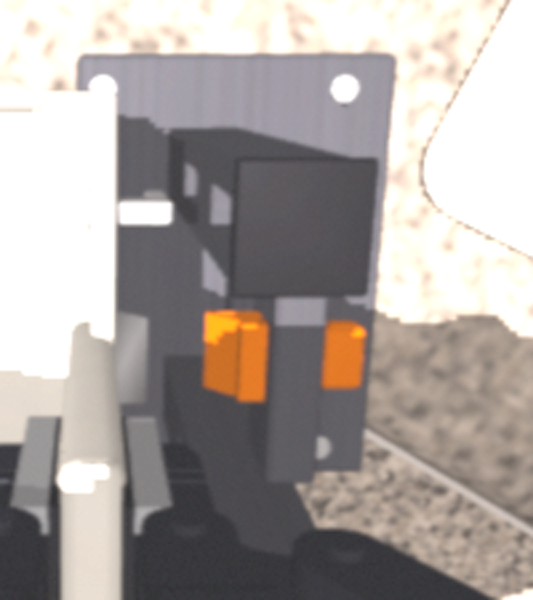

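The view shows the claw at (145,212), in line with the left slot (light patch at about (221,203)). The edges are now parallel and the catch is clear. One fit to check the lateral offset.

```bash
cat > f6.py <<'E'
from fit import *
o=bot.get_obs(); K,T,c=cam('wrist')
c2=lambda u,v:np.array([(u+.5)/2.6667+240-.5,(v+.5)/2.6667+90-.5])
st=[((0,.058,.17,0),c2(236,158)),((0,.032,.17,0),c2(230,294)),
 ((0,.085,.008,1),c2(79,57)),((.12,.085,.008,1),c2(395,57)),((.12,-.085,.008,1),c2(361,470))]
sh=[((0,.07,.096),c2(117,92)),((.0125,.0475,.088),c2(172,201)),((.0125,.0425,.088),c2(172,223))]
S,Q=run(K,T,st,sh,.067,[.577,.008,.03],[.553,.008,.03])
a=S[2]; d=Q[:2]-S[:2]; print('shelf in stand', np.cos(a)*d[0]+np.sin(a)*d[1], -np.sin(a)*d[0]+np.cos(a)*d[1])
# vertical-agnostic check: y of slot-edge/claw; also NN slots average
print('claw y via ray at z=.155:',[atz(K,T,p,.155) for p in (c2(172,201),c2(172,223))])
print('upright corners at .17:',[atz(K,T,p,.17) for p in (c2(236,158),c2(230,294),c2(377,158),c2(366,296))])
E
python3 f6.py
```

```text
stand [0.578  0.0079] 1.425658860029763 a -0.034423386285188796 res [-0.1  2.   0.1 -0.3 -1.8 -1.7  1.5 -1.7  0.   1.9]
shelf [0.5544 0.0087] 1.06907775704453 res [-0.1 -0.1  0.2 -0.2 -0.1  0.3]
shelf in stand -0.023538458920324547 0.0014311627535385355
claw y via ray at z=.155: [array([0.5659, 0.0564, 0.155 ]), array([0.5662, 0.0516, 0.155 ])]
upright corners at .17: [array([0.5765, 0.0669, 0.17  ]), array([0.5772, 0.0397, 0.17  ]), array([0.6039, 0.0676, 0.17  ]), array([0.6048, 0.04  , 0.17  ])]
```

Call:
arm_command(
  series=[
    [0,0.006,0,0],
    [0,0.012,0,0],
    [0,0.017,0,0],
    [0,0.02,0,0],
    [0,0.02,0,0],
  ],
)

```text
time: 11.5
ee_pos: [0.5691, 0.0124, 0.1959]
tcp_rot: [-180.0, -0.0, 91.4]
wrist_force: [0.8, -1.1, -2.4]
opening: 0.0086
grasp_force: 93.2
```

Call:
arm_command(
  series=[
    [0,0.001,0,0],
    [0,0.002,0,0],
    [0,0.003,0,0],
    [0,0.003,0,0],
    [0,0.003,0,0],
  ],
)

```text
time: 12.0
ee_pos: [0.5717, 0.0124, 0.1962]
tcp_rot: [180.0, -0.0, 91.4]
wrist_force: [-0.3, -0.2, -2.2]
opening: 0.0086
grasp_force: 93.2
```

Call:
arm_command(
  series=[
    [0,0.0005,0,0],
    [0,0.001,0,0],
    [0,0.0015,0,0],
    [0,0.0015,0,0],
    [0,0.0015,0,0],
  ],
)

```text
time: 12.5
ee_pos: [0.5732, 0.0125, 0.1961]
tcp_rot: [-180.0, 0.0, 91.4]
wrist_force: [-1.3, -0.9, -1.9]
opening: 0.0085
grasp_force: 93.2
```

```bash
python3 - <<'E'
from h import *
K,T,c=cam('wrist','w7.png')
i=cv2.imread('pics/w7.png'); i=cv2.convertScaleAbs(i[90:315,240:440],alpha=1.6,beta=15); cv2.imwrite('pics/w7c.png',cv2.resize(i,None,fx=2.6667,fy=2.6667,interpolation=cv2.INTER_CUBIC))
E
```

```text
(no output)
```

View pics/w7c.png

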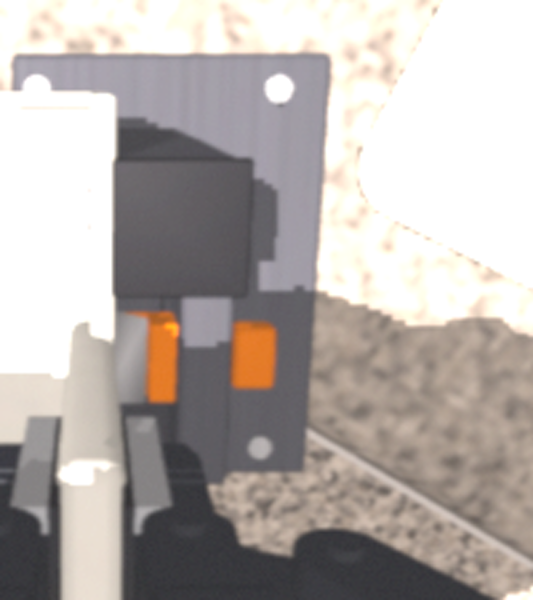

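The claws are through the left slot, and the back plate is all but flush with the upright (columns 115 and 114). I'll ease in to light contact.

Call:
arm_command(
  series=[
    [0,0.0003,0,0],
    [0,0.0006,0,0],
    [0,0.001,0,0],
    [0,0.001,0,0],
    [0,0.001,0,0],
  ],
)

```text
time: 13.05
ee_pos: [0.5735, 0.0125, 0.196]
tcp_rot: [-179.9, 0.0, 91.4]
wrist_force: [-6.0, -1.1, -1.8]
opening: 0.0085
grasp_force: 93.4
```

Call:
arm_command(
  series=[
    [0,0,0.0015,0],
    [0,0,0.003,0],
    [0,0,0.0045,0],
    [0,0,0.006,0],
    [0,0,0.007,0],
  ],
)

```text
time: 13.55
ee_pos: [0.5735, 0.0125, 0.1893]
tcp_rot: [-179.9, -0.0, 91.4]
wrist_force: [-6.5, -0.1, 6.2]
opening: 0.0089
grasp_force: 94.5
```

Call:
arm_command(
  series=[
    [0,0,0.0005,0],
    [0,0,0.001,0],
    [0,0,0.0015,0],
    [0,0,0.002,0],
    [0,0,0.002,0],
  ],
)

```text
time: 14.05
ee_pos: [0.5735, 0.0125, 0.189]
tcp_rot: [180.0, -0.0, 91.4]
wrist_force: [-8.5, 1.0, 10.3]
opening: 0.0088
grasp_force: 95.1
```

Call:
arm_command(
  series=[
    [0,0,0.0005,0],
    [0,0,0.001,0],
    [0,0,0.0015,0],
    [0,0,0.002,0],
    [0,0,0.002,0],
  ],
)

```text
time: 14.55
ee_pos: [0.5735, 0.0125, 0.1877]
tcp_rot: [179.9, -0.0, 91.4]
wrist_force: [-10.2, -1.3, 15.1]
opening: 0.0088
grasp_force: 95.6
```

Call:
arm_command(
  series=[
    [0,-0.0003,0.0005,0],
    [0,-0.0005,0.001,0],
    [0,-0.0005,0.0015,0],
    [0,-0.0005,0.002,0],
    [0,-0.0005,0.002,0],
  ],
)

```text
time: 15.05
ee_pos: [0.573, 0.0125, 0.1858]
tcp_rot: [179.9, 0.0, 91.4]
wrist_force: [-11.6, 0.8, 15.5]
opening: 0.0087
grasp_force: 95.7
```

Call:
arm_command(
  series=[
    [0,0,0.0005,0],
    [0,0,0.001,0],
    [0,0,0.0015,0],
    [0,0,0.002,0],
    [0,0,0.002,0],
  ],
)

```text
time: 15.55
ee_pos: [0.5729, 0.0124, 0.184]
tcp_rot: [179.9, 0.0, 91.4]
wrist_force: [-11.7, 0.2, 16.5]
opening: 0.0088
grasp_force: 96.0
```

Call:
arm_command(
  series=[
    [0,0,0.0005,0],
    [0,0,0.001,0],
    [0,0,0.0015,0],
    [0,0,0.002,0],
    [0,0,0.002,0],
  ],
)

```text
time: 16.05
ee_pos: [0.5734, 0.0125, 0.1795]
tcp_rot: [-180.0, -0.0, 91.4]
wrist_force: [-3.7, -0.1, -1.4]
opening: 0.0087
grasp_force: 94.5
```

The forces dropped from 16 N to about −1 N and the shelf fell 4.5 mm, so it clicked past the catch. Now a light press to confirm it has seated.

Call:
arm_command(
  series=[
    [0,0,0.0005,0],
    [0,0,0.001,0],
    [0,0,0.0015,0],
    [0,0,0.0015,0],
    [0,0,0.0015,0],
  ],
)

```text
time: 16.55
ee_pos: [0.5735, 0.0126, 0.1793]
tcp_rot: [179.9, -0.0, 91.4]
wrist_force: [-8.6, 0.1, 10.7]
opening: 0.0085
grasp_force: 96.5
```

Call:
arm_command(
  series=[
    [0,-0.0004,-0.0008,0],
    [0,-0.0007,-0.0014,0],
    [0,-0.0007,-0.0014,0],
    [0,-0.0007,-0.0014,0],
    [0,-0.0007,-0.0014,0],
  ],
)

```text
time: 17.05
ee_pos: [0.5733, 0.0125, 0.1793]
tcp_rot: [180.0, -0.0, 91.4]
wrist_force: [-1.9, 0.3, 4.7]
opening: 0.0087
grasp_force: 95.4
```

Call:
arm_command(
  series=[
    [0,0,0,0],
    [0,0,0,0],
    [0,0,0,0],
    [0,0,0,0],
    [0,0,0,0],
  ],
  hand=0.045,
  grip_force=20,
)

```text
time: 17.55
ee_pos: [0.5731, 0.0124, 0.179]
tcp_rot: [-180.0, 0.0, 91.4]
wrist_force: [-0.3, 0.2, -0.4]
opening: 0.045
grasp_force: 0.0
```

Call:
arm_command(
  series=[
    [0,0,-0.005,0],
    [0,0,-0.02,0],
    [0,0,-0.045,0],
    [0,0,-0.08,0],
    [0,0,-0.12,0],
  ],
)

```text
time: 18.05
ee_pos: [0.5725, 0.0125, 0.3]
tcp_rot: [-179.9, -0.0, 91.4]
wrist_force: [0.5, -0.5, 0.6]
opening: 0.0446
grasp_force: 0.0
```

```bash
python3 - <<'E'
from h import *
np.set_printoptions(precision=4,suppress=True)
C={n:cam(n,n+'9.png') for n in('wrist','scene')}
i=cv2.imread('pics/wrist9.png'); j=cv2.imread('pics/scene9.png')
j=cv2.resize(j[130:290,200:360],(420,420),interpolation=cv2.INTER_CUBIC)
v=np.hstack([cv2.resize(i[60:340,180:430],(375,420),interpolation=cv2.INTER_CUBIC),j]); cv2.imwrite('pics/end.png',cv2.convertScaleAbs(v,alpha=1.4,beta=10))
for t in('tab','claw_l','shelf','catch_nose'):
  for n in C: print(t,n,[(np.round(r['location']),round(r['confidence'],2)) for r in bot.mark_of(n,t)[:2]])
go([0.5735,.0125,.3],91.4)
E
```

```text
tab wrist [(array([268., 215.]), 0.56)]
tab scene [(array([280., 194.]), 0.58)]
claw_l wrist [(array([290., 241.]), 0.71), (array([289., 153.]), 0.68)]
claw_l scene [(array([297., 221.]), 0.89), (array([281., 193.]), 0.8)]
shelf wrist [(array([275., 182.]), 0.67)]
shelf scene [(array([285., 230.]), 0.95), (array([285., 218.]), 0.44)]
catch_nose wrist [(array([280., 194.]), 0.81)]
catch_nose scene [(array([284., 239.]), 0.68), (array([288., 215.]), 0.56)]
t 18.55 pos [0.5727 0.0125 0.2981] rot [-179.9065   -0.0018   91.4307] F [ 0.2044  0.2406 -0.1535] open 0.045021777649675354 0.0 q [  1.2458  10.5581  23.8517 103.387    0.0015  89.8151]
shift [ 0.      0.0008 -0.0019] turn 0.0005353114992565625
```

View pics/end.png

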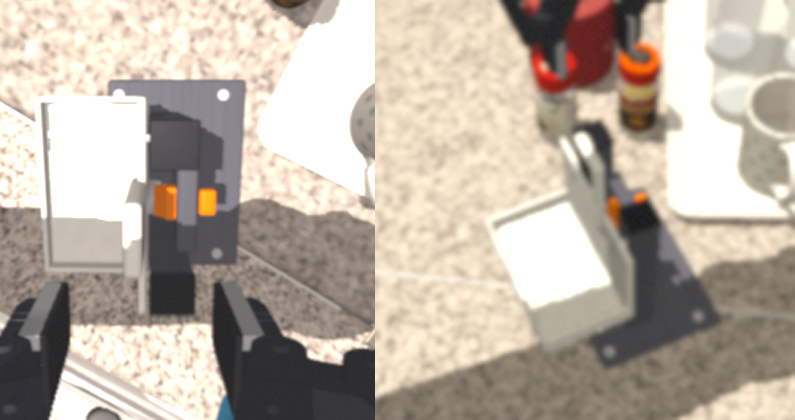

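The shelf hangs level and flush on both uprights. The orange catch is out over the strike (wrist crop, 165,202), and the jars are still standing.

```bash
python3 -c "
from workcell import bot
print(bot.job_done())"
```

```text
the job is handed in; nothing more can be done
None
```

The spice shelf hangs level on the stand's top slots, seated and locked under the catch, which clicked at about 16.5 N on the wrist sensor (about 19 N with the shelf's weight). It's released and handed in at about 18.6 s, with the jars seen standing; the mill and salt shaker weren't rechecked.

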